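# Press a seed canister shut and shelve it

## Robot

A 7-joint arm with a two-finger parallel gripper is mounted at the origin on the work surface. World frame = base frame: x ahead of the robot, y to its left, z up, the work surface at z = 0. Lengths are in mm, angles in rad, forces in N, time in s.
With the tool pointing down it reaches from about 400 to 875 mm from the base axis. Payload 19.3 kg.
Tool frame: the origin (TCP) lies at the very end of the fingers, on their centre line; the grasp point (between the pads) lies 19 mm behind it (grip_point_offset is the z of the grasp point in the tool frame, in mm); z points along the fingers, y is the line along which they close (so a half turn about z gives the same grasp; the last joint's range is limited). The gripper opens to 85 mm and grips with 20 to 120 N. Pads are 22 mm wide; open, the fingers measure 114 mm over their backs; the gripper's body (76 mm by 85 mm) begins 54 mm behind the grasp point. The pads swing forward as they close: fully open they stand 13 mm farther back than shut.
Start: joints at [-1.222, 0.521, -0.036, 1.599, 0.021, 1.021, -0.113], TCP at [254.182, 570.969, 231.291] pointing down, gripper open.
Joint ranges: [-2.91, 2.91], [-0.3, 2.13], [-1.5, 1.42], [0.17, 2.43], [-1.26, 4.41], [0.16, 1.93], [-2.52, 2.52]. Speed limits (rad/s): [1.89, 1.89, 2.39, 2.39, 3.01, 3.01, 3.01].

## Interface

Orientations are given as a 3x3 rotation matrix whose columns are the frame's x, y, z axes.
In Python, from workcell import movep, movel, goto_joints, open_gripper, clamp, wait, inverse_kinematics, read_state, camera, PlanningError, finish_job, grip_point_offset gives the robot as it stands. Calls block until the motion is done:
- movep(position, orientation): joint-space move of the TCP to a pose.
- movel(position, frame=None, max_speed=150, guard=None): straight line of the TCP; frame=None keeps the orientation; max_speed is the mean speed in mm/s. With guard (N) it stops when the force on the tool has changed by that much, and returns True; else False.
- goto_joints(angles): joint-space move.
- open_gripper() and clamp(): open the fingers fully, or close them until they stop; the grip force is fixed at half the most.
- wait(seconds).
- inverse_kinematics(position, orientation): joint angles nearest the present ones, or None.
- read_state(): the state.
- camera(name): name is "side" or "top" or "wrist"; returns a dict with "image" (400x640x3 uint8, blue, green, red), "range_z" (400x640 float32, mm along the optical axis (not along the pixel's ray), 0 where there is no reading), "fx", "fy", "cx", "cy" (pixels), "dist_coeffs" ([k1, k2, p1, p2, k3] as OpenCV has them; the pictures are not rectified), "cam_to_world" (4x4, takes a point from camera to world coordinates). Camera axes: x right, y up, looking along -z (the intrinsics and any distortion apply to the point x, -y, -z); pixel columns grow to the right and rows downward; lengths in mm; the calibration is good to about 2 mm. A picture is of the moment at which its call begins.
A pose or a line that the arm cannot do raises PlanningError and nothing moves.
- finish_job(): hands the job in; it is judged then, once.
The state is a dict: "time": time; "qpos": joint angles; "qvel": joint speeds; "joint_efforts": joint torques, N m; "eef_pos": TCP position; "tool_rot": TCP orientation; "ft_force": force on the tool from outside, world axes, zero at the start; "torque": the same for the moment, N m; "finger_gap": finger opening in mm; "gripper_force": force on a finger pad.
Only numpy, scipy, OpenCV 4.12 (cv2) and the standard library are available. Lean on these libraries where they do the work, as an engineer would, in place of code of your own. Each camera call takes 0.05 s, during which the arm holds its last target. There are 200 camera calls.

## Task

Push the red pedal of the lid press fully down to its stop with the gripper, so that the press closes the lid of the yellow seed canister standing under it. Then let the pedal up, take the canister out and stand it upright on the low shelf, close up against the red canister (a finger's width of gap at most) at the free end of the row and in line along the middle of the board. Leave the other canisters and everything else where they are.

Things in the scene. Friction and masses are not known exactly. Their poses are not given: they have to be found in the camera images.
- press: green fixed lid press, front to its own -x (yaw within 0.2), z up. Base 200 x 250 mm, top 20 mm above the bench; origin on the bench. Canister stands at (0, 60) mm. Column at x 70-110, y 30-90, 300 mm high; its arm (underside 243 mm up) overhangs the canister and carries the round head, 48 mm across, underside 190 mm up when the pedal is up; head and pedal go down together.
- pedal (a joint): pedal angle, rad: 0 up (rest), 0.40 down at its stop; springs back. Steel plate 120 x 75 mm hinged at its low front end at press (-70, -75, 30) mm, hinge along the press's y. The plate climbs from the hinge along press +x, 0.70 rad above level when up, 0.30 rad when down. Takes up to about 18 N at the pad.
- canister: yellow round seed canister with an orange lid, 60 mm diameter, 130 mm tall with the lid home and 140 mm with the lid fully proud; about 0.27 kg; origin at the centre of its underside, z up. Starts standing on the press under the head.
- lid (a joint): how far the orange lid has been pushed onto the canister, m: 0 fully proud, 0.010 home. It stays where it is left.
- lid_top (a point): centre of the top of the orange lid
- shelf: low wooden shelf, fixed, 270 mm long (its x, away from the robot, yaw within 0.2) by 100 mm wide (y); board top 50 mm above the bench; origin on the bench under the middle; 50 mm high stop at the far (+x) end. Two closed canisters stand in a row on its middle line from the far end; the near (-x) end is free.
- row_far: blue closed canister with white lid, 60 mm diameter, 130 mm tall, far end of the row; origin at the centre of its underside
- row_near: red closed canister with white lid, same size, nearer to the free end of the row; origin at the centre of its underside
- clay_pot: bystander: terracotta pot, 84 mm across, 80 mm tall; origin at underside
- steel_bowl: bystander: steel bowl, 100 mm across, 50 mm tall; origin at underside
- spray_bottle: bystander: green bottle, 70 mm across, 190 mm tall; origin at underside
- black_pot: bystander: black plastic pot, 100 mm across, 95 mm tall; origin at underside
- bench_brush: bystander: brush 200 mm long lying on the bench; origin at underside
- mug: bystander: blue mug, 80 mm across, 90 mm tall; origin at underside
- pedal_pad (a point): centre of the top face of the red pad (60 x 68 mm) on the pedal, 92 mm along the plate from the hinge and 4 mm above the hinge's plane; moves with the pedal. About 92 mm above the bench when up, 61 mm when down.
There are look-alikes about, which are no part of the job. Leave any pink look-alike of the canister alone.

How it is judged (in metres and radians):
On the way:
1. the pedal is pressed to its stop (within 0.03 rad) with the canister standing on the press, and the lid is home (within 3 mm) (value of joint pedal above 0.37 rad and value of joint lid above 0.007 m and z of canister in the frame of press between 0.012 and 0.028 m and x of canister in the frame of press between -0.03 and 0.03 m and y of canister in the frame of press between 0.03 and 0.09 m), for 0.2 s.
At the end, for the whole second after the job is handed in: Yellow canister upright (0.1 rad) and still on the shelf board, lid home (within 3 mm), on the free side of the red one, gap at most 20 mm, axis within 18 mm of the board's middle line; pedal up again (under 0.06 rad); both row canisters upright (value of joint lid above 0.007 m and value of joint pedal below 0.06 rad and z of canister in the frame of shelf between 0.044 and 0.056 m and y of canister in the frame of shelf between -0.018 and 0.018 m and x of canister in the frame of shelf below -0.01 m and horizontal distance between canister and row_near below 0.08 m and angle between each of canister, row_near, row_far's own z axis and vertical below 0.1 rad and linear speed of canister below 0.02 m/s); the robot touches nothing.
It fails at once if a row canister is shifted more than 20 mm or tipped (distance of any of row_near, row_far from where it was at the start of the episode above 0.02 m or angle between any of row_near, row_far's own z axis and vertical above 0.4 rad).
It fails at once if the yellow canister is knocked over or laid down (more than 1 rad) (angle between canister's own z axis and vertical above 1 rad).
It fails at once if a bystander is shifted more than 30 mm (distance of any of clay_pot, steel_bowl, spray_bottle, black_pot, bench_brush, mug from where it was at the start of the episode above 0.03 m).
It also fails if it takes over 64 s, if anything falls off the work surface, if the arm or the gripper's body presses on something with over 40 N, if the wrist force passes 120 N, or if a joint passes its speed limit or range.

## Working session

There is one attempt and no reset: what is moved stays moved. The work goes in short steps, each a Python script; the robot and the scene stay as the last script left them, time stands still between calls to the robot, and variables do not carry over. Pictures are saved under pics/ and viewed, at most 10 in all, crops included, and the job is handed in when it is done.

```bash
mkdir -p pics; ls; cat > h.py <<'E'
import numpy as np, cv2
from workcell import *
def world(c,uv,depth=None,z=None):
    K=np.array([[c["fx"],0,c["cx"]],[0,c["fy"],c["cy"]],[0,0,1]],float)
    uv=np.asarray(uv,float).reshape(-1,1,2)
    n=cv2.undistortPoints(uv,K,np.array(c["dist_coeffs"],float)).reshape(-1,2)
    r=np.c_[n[:,0],-n[:,1],-np.ones(len(n))]
    T=np.array(c["cam_to_world"]); d=r@T[:3,:3].T; o=T[:3,3]
    s=np.asarray(depth,float) if z is None else (z-o[2])/d[:,2]
    return o+d*np.reshape(s,(-1,1))
def cloud(c):
    v,u=np.mgrid[0:400,0:640]
    return world(c,np.c_[u.ravel(),v.ravel()],depth=c["range_z"].ravel()).reshape(400,640,3)
E
python3 - <<'E'
from h import *
import pickle
for n in("top","side"):
    c=camera(n); pickle.dump(c,open(n+".pkl","wb")); cv2.imwrite(f"pics/{n}0.png",c["image"])
    print(n,c["fx"],np.round(c["cam_to_world"],2).tolist(),(c["range_z"]>0).mean())
s=read_state(); print(s["time"],s["eef_pos"],np.round(s["tool_rot"],3).tolist(),s["finger_gap"],grip_point_offset)
E
```

```text
pics
top 441.2605347550166 [[0.02, 0.99, -0.16, 391.41], [-1.0, 0.02, -0.01, -48.37], [-0.01, 0.16, 0.99, 1526.95], [0.0, 0.0, 0.0, 1.0]] 0.99598046875
side 376.3161344171055 [[-1.0, 0.06, -0.07, 535.81], [-0.09, -0.58, 0.81, 835.98], [0.01, 0.81, 0.59, 774.21], [0.0, 0.0, 0.0, 1.0]] 0.9959375
0.1 [254.07592048 570.72192291 230.80885392] [[-0.914, 0.407, -0.0], [0.407, 0.914, -0.001], [-0.0, -0.001, -1.0]] 85.54462576640323 -18.700000000000003
```

View pics/top0.png

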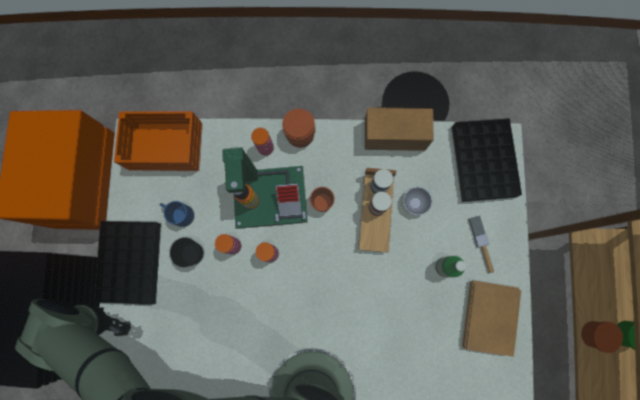

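View pics/side0.png

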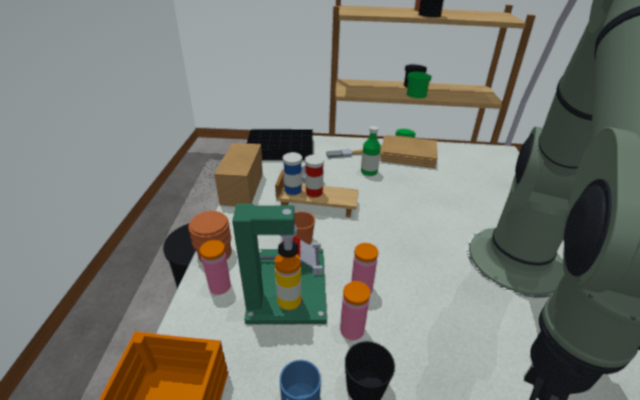

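Candidates for the yellow canister are yellow body with orange lid under the press head (top ~(250,196), side (288,285)). The look-alikes to avoid are pink bodies with orange lids: top (262,140), (227,244), (267,252); side (215,268), (365,268), (355,310). Both row canisters have white lids: near/red at top (381,204), far/blue at (383,181). I'll measure these and take a close crop.

```bash
cat > m.py <<'E'
from h import *
import pickle
C={n:pickle.load(open(n+".pkl","rb")) for n in("top","side")}
P={n:cloud(C[n]) for n in C}
H={n:cv2.cvtColor(C[n]["image"],cv2.COLOR_BGR2HSV) for n in C}
def rect(p):
    r=cv2.minAreaRect(p[:,:2].astype(np.float32)); return np.round(r[0],1),np.round(r[1],1),round(r[2],1),len(p)
def sel(n,box,zr,hr=None,smin=0):
    m=np.zeros((400,640),bool); x0,x1,y0,y1=box; m[y0:y1,x0:x1]=1
    z=P[n][...,2]; m&=(z>zr[0])&(z<zr[1])
    if hr: m&=(H[n][...,0]>=hr[0])&(H[n][...,0]<=hr[1])&(H[n][...,1]>=smin)
    return m
if __name__=="__main__":
    for n,b in(("top",(210,320,140,240)),("side",(230,335,195,330))):
        m=sel(n,b,(13,27),(50,90),60); k=cv2.morphologyEx(m.astype(np.uint8),cv2.MORPH_OPEN,np.ones((3,3)))>0
        print(n,"base",rect(P[n][k]),np.median(P[n][k][:,2]))
        for zr,l in(((285,310),"coltop"),((140,180),"140-180"),):
            m=sel(n,b,zr); print(l,rect(P[n][m]) if m.sum()>4 else m.sum())
    for n,b in(("top",(350,405,160,260)),("side",(265,370,140,215))):
        m=sel(n,b,(42,58)); print(n,"shelf",rect(P[n][m]),np.median(P[n][m][:,2]))
        m=sel(n,b,(172,188)); q=P[n][m]; print("lids",rect(q),np.median(q[:,2]))
        cc,lab,st,ce=cv2.connectedComponentsWithStats(m.astype(np.uint8))
        for i in range(1,cc):
            if st[i,4]>15: q=P[n][lab==i]; print(" ",ce[i],rect(q),q.mean(0).round(1))
    # red pad
    for n,b in(("top",(260,320,170,230)),("side",(285,335,225,285))):
        m=sel(n,b,(40,130),(0,8),110)|sel(n,b,(40,130),(172,180),110)
        print(n,"pad",m.sum(),P[n][m].mean(0).round(1),rect(P[n][m]))
    # orange lid + yellow body in side view
    for hr,l in(((5,17),"orange"),((18,32),"yellow")):
        m=sel("side",(260,320,240,315),(20,230),hr,110); q=P["side"][m]
        print(l,m.sum(),q.mean(0).round(1),q.min(0).round(1),q.max(0).round(1))
    a=C["side"]["image"][190:340,210:410]; b=C["top"]["image"][130:260,210:410]
    a=cv2.resize(a,None,fx=2,fy=2,interpolation=2);b=cv2.resize(b,None,fx=2,fy=2,interpolation=2)
    cv2.imwrite("pics/crop1.png",np.vstack([a,b]))
E
python3 m.py
```

```text
top base (array([655.7, 161.8]), array([197.6, 247.8]), 6.6, 1829) 20.278461270052276
coltop (array([688.5, 231.5]), array([127. ,  61.2]), 4.0, 828)
140-180 (array([656.9, 224.7]), array([ 63. , 355.3]), 72.8, 226)
side base (array([657.5, 163.2]), array([195.8, 251.1]), 5.9, 2737) 19.717578723217002
coltop (array([688.1, 232.1]), array([125.3,  60.5]), 6.6, 1250)
140-180 (array([682.8, 233.4]), array([137.1,  59.6]), 6.2, 697)
top shelf (array([ 601.5, -229.8]), array([141.4, 262.2]), 85.6, 1498) 49.856213516809134
lids (array([ 656.2, -213. ]), array([ 55.9, 131.2]), 83.9, 538) 179.75462103992925
  [383.23282443 178.07633588] (array([ 692.1, -216.5]), array([55.3, 56.2]), 45.2, 262) [ 691.8 -215.8  179.7]
  [381.40217391 200.90217391] (array([ 619.3, -210.1]), array([54.8, 55.8]), 45.4, 276) [ 619.4 -209.7  179.8]
side shelf (array([ 644.6, -381.1]), array([449. , 429.5]), 86.1, 1290) 48.632651167727204
lids (array([ 655.6, -210.7]), array([ 63.5, 130.4]), 86.4, 333) 178.7975617833821
  [292.22289157 157.94578313] (array([ 691.6, -214.2]), array([57.6, 58.5]), 20.8, 166) [ 690.7 -210.   178.4]
  [314.38922156 160.07185629] (array([ 618.8, -207.8]), array([54.5, 61.7]), 5.9, 167) [ 618.9 -203.6  178.5]
top pad 309 [653.6  88.6  93. ] (array([648.,  62.]), array([128.3,  55.3]), 82.4, 309)
side pad 67 [642.5  68.6  76.5] (array([645.,  68.]), array([ 21.5, 113.6]), 6.6, 67)
orange 431 [642.2 231.6 156.6] [614.2   2.8  21.6] [703.1 258.7 196.7]
yellow 511 [640.2 249.7  88.3] [614.2 100.3  20.5] [704.  259.3 151. ]
```

View pics/crop1.png

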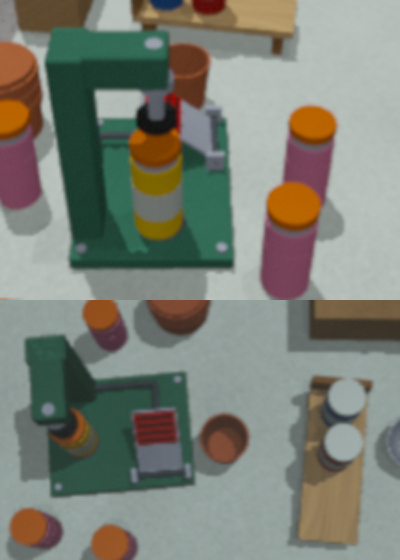

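Crop: the yellow-bodied canister with the orange lid stands under the head (crop (157,185) → side (288,283)). The pink ones stand apart, two of them in front of the press. Next I'll refine the canister, pad, pinks and shelf.

```bash
cat > m2.py <<'E'
from m import *
from scipy.optimize import least_squares
def circ(q,r=30):
    f=lambda c:np.hypot(q[:,0]-c[0],q[:,1]-c[1])-r
    s=least_squares(f,q[:,:2].mean(0)+[0,-15],loss="soft_l1",f_scale=2); return s.x.round(1),np.abs(f(s.x)).mean().round(1)
# body side-surface points -> circle of r=30
for n,b in(("side",(260,320,240,315)),("top",(235,275,180,215))):
    for hr in((18,32),(5,17)):
        m=sel(n,b,(30,135) if hr[0]>10 else (130,158),hr,110); q=P[n][m]
        q=q[np.hypot(q[:,0]-640,q[:,1]-228)<45]
        if len(q)>10: print(n,hr,len(q),circ(q),"zmax",q[:,2].max().round(1))
# all scene pieces higher than bench near press: pinks by lid
for n in C:
    m=sel(n,(0,640,100,350),(110,165),(4,17),150)
    cc,lab,st,ce=cv2.connectedComponentsWithStats(m.astype(np.uint8))
    for i in range(1,cc):
        if 40<st[i,4]<600: q=P[n][lab==i]; t=q[q[:,2]>np.percentile(q[:,2],90)-6]; print(n,"orange lid",ce[i].round(),rect(t),"ztop",np.percentile(q[:,2],90).round(1))
# pad: red component + plane
m=sel("top",(275,302,180,225),(40,130),(0,10),110)|sel("top",(275,302,180,225),(40,130),(170,180),110)
cc,lab,st,ce=cv2.connectedComponentsWithStats(m.astype(np.uint8)); i=1+st[1:,4].argmax(); q=P["top"][lab==i]
print("pad",ce[i],st[i],q.mean(0).round(1),rect(q)); A=np.c_[q[:,:2],np.ones(len(q))]; k=np.linalg.lstsq(A,q[:,2],rcond=None)[0]; print("slope",np.arctan(np.hypot(*k[:2])),np.arctan2(k[1],k[0]))
# shelf: wood hue, top view, ray to z=50
m=sel("top",(350,405,160,260),(42,58),(8,25),60); 
cc,lab,st,ce=cv2.connectedComponentsWithStats(m.astype(np.uint8)); i=1+st[1:,4].argmax(); q=P["top"][lab==i]; print("shelf",rect(q))
m2=sel("top",(350,405,160,260),(85,110),(8,25),60); print("stop",rect(P["top"][m2]))
# edges: per-x slice midline
for x in range(480,600,15):
    s=q[np.abs(q[:,0]-x)<4]
    if len(s)>5: print(x,s[:,1].min().round(1),s[:,1].max().round(1),len(s))
# heights of other things around the press & approach
T=P["top"]; m=(T[...,2]>60)&(T[...,0]>420)&(T[...,0]<800)&(T[...,1]>-300)&(T[...,1]<420)
cc,lab,st,ce=cv2.connectedComponentsWithStats(m.astype(np.uint8))
for i in range(1,cc):
    if st[i,4]>30: q=T[lab==i]; print("obj",ce[i].round(),np.percentile(q,2,0).round(),np.percentile(q,98,0).round())
E
python3 m2.py
```

```text
side (18, 32) 415 (array([644. , 226.9]), np.float64(0.8)) zmax 134.8
side (5, 17) 108 (array([644.1, 226.6]), np.float64(3.5)) zmax 158.0
top (18, 32) 43 (array([611. , 184.1]), np.float64(6.6)) zmax 134.8
top (5, 17) 17 (array([644.8, 229.7]), np.float64(2.5)) zmax 157.9
top orange lid [298. 123.] (array([888.4,  59.9]), array([91.6, 91.7]), 73.6, 410) ztop 124.5
top orange lid [260. 136.] (array([835.2, 181.3]), array([52.4, 51.7]), 41.7, 167) ztop 144.5
top orange lid [247. 195.] (array([636.7, 215.3]), array([33.2, 55.9]), 59.5, 66) ztop 163.7
top orange lid [224. 243.] (array([483.7, 282.4]), array([51. , 51.8]), 1.2, 189) ztop 143.9
top orange lid [265. 251.] (array([460.1, 151.4]), array([53.3, 51.4]), 73.0, 189) ztop 144.1
side orange lid [212. 250.] (array([838.1, 185.8]), array([57.9, 60.8]), 27.8, 340) ztop 140.4
side orange lid [366. 252.] (array([461.2, 155.1]), array([53.9, 58.8]), 1.6, 317) ztop 140.4
side orange lid [287. 264.] (array([642.8, 234. ]), array([57.7, 49.7]), 5.3, 329) ztop 160.4
side orange lid [356. 293.] (array([485.1, 286.2]), array([56.7, 56. ]), 42
[... 197 characters left out ...]
f (array([ 602.5, -207.9]), array([ 97.4, 259. ]), 85.6, 1357)
stop (array([ 675.9, -200.1]), array([ 94.2, 151.1]), 73.5, 56)
480 -247.5 -152.7 56
495 -247.9 -153.0 80
510 -247.4 -152.9 57
525 -248.1 -153.1 81
540 -250.9 -156.4 59
555 -250.8 -156.0 71
570 -250.9 -156.6 66
585 -254.6 -159.2 64
obj [239. 175.] [616. 198.  72.] [748. 258. 305.]
obj [192. 157.] [751. 417.  62.] [798. 420. 125.]
obj [380. 189.] [ 591. -256.   70.] [ 740. -179.  185.]
obj [288. 194.] [621.  53.  62.] [683. 126. 113.]
obj [322. 196.] [602. -64.  60.] [681.  16.  86.]
obj [226. 244.] [455. 255.  67.] [510. 310. 146.]
obj [196. 250.] [423. 375.  62.] [501. 415. 100.]
obj [266. 252.] [432. 123.  73.] [486. 179. 146.]
```

```bash
cat >> h.py <<'E'
def tool(yaw,tilt):
    """z axis at heading yaw, tilt rad below level; y horizontal"""
    z=np.array([np.cos(tilt)*np.cos(yaw),np.cos(tilt)*np.sin(yaw),-np.sin(tilt)])
    y=np.array([-np.sin(yaw),np.cos(yaw),0.])
    return np.c_[np.cross(y,z),y,z]
def flip(R): return R*np.array([-1,-1,1])
O=np.array([650.5,167.4,0]); YAW=0.11
Rp=np.array([[np.cos(YAW),-np.sin(YAW),0],[np.sin(YAW),np.cos(YAW),0],[0,0,1]])
def press(*p): return O+Rp@np.array(p,float)
CAN=np.array([644.,227.,20.]); PLACE=np.array([551.4,-203.6,50.])
E
python3 - <<'E'
from h import *
print("pad up",press(-2.2,-75,92),"down",press(16.7,-75,61))
lo=np.array([-2.91,-.3,-1.5,.17,-1.26,.16,-2.52]);hi=np.array([2.91,2.13,1.42,2.43,4.41,1.93,2.52])
def t(l,p,R):
    for k,r in(("a",R),("b",flip(R))):
        q=inverse_kinematics(p,r)
        print(l,k,None if q is None else (np.round(q,2).tolist(),"margin",np.round(np.minimum(np.array(q)-lo,hi-np.array(q)).min(),2)))
for yaw in(YAW,): 
    t("pedal",press(16.7,-75,61),tool(yaw,np.pi/2))
for tilt in(.6,.75,.85):
    for yaw in(.08,.2):
        R=tool(yaw,tilt); t(f"can {tilt} {yaw}",CAN+[0,0,67]+19*R[:,2],R)
    for yaw in(-.1,-.3):
        R=tool(yaw,tilt); t(f"place {tilt} {yaw}",PLACE+[0,0,67]+19*R[:,2],R)
E
```

```text
pad up [656.54666915  92.61178039  92.        ] down [675.3324394   94.68659028  61.        ]
pedal a ([-0.19, 0.81, -0.06, 1.55, 0.06, 0.79, 1.41], 'margin', np.float64(0.63))
pedal b ([-0.57, 0.9, 0.59, 1.57, -0.62, 0.86, -1.21], 'margin', np.float64(0.64))
can 0.6 0.08 a ([-0.47, 0.83, -0.19, 2.19, 2.49, 0.94, -1.34], 'margin', np.float64(0.24))
can 0.6 0.08 b ([-0.11, 0.92, -0.66, 2.18, 2.41, 1.13, 2.16], 'margin', np.float64(0.25))
can 0.6 0.2 a ([-0.15, 0.87, -0.52, 2.2, 2.59, 1.01, -1.08], 'margin', np.float64(0.23))
can 0.6 0.2 b ([0.1, 1.01, -0.87, 2.19, 2.53, 1.15, 2.37], 'margin', np.float64(0.15))
place 0.6 -0.1 a ([0.55, 0.74, -0.23, 2.43, 3.32, 0.95, -1.39], 'margin', np.float64(0.0))
place 0.6 -0.1 b ([1.05, 0.9, -0.87, 2.4, 2.97, 0.86, 2.37], 'margin', np.float64(0.03))
place 0.6 -0.3 a None
place 0.6 -0.3 b None
can 0.75 0.08 a ([-0.47, 0.75, -0.16, 2.14, 2.4, 0.67, -1.22], 'margin', np.float64(0.29))
can 0.75 0.08 b ([-0.25, 0.79, -0.45, 2.13, 2.29, 0.8, 2.15], 'margin', np.float64(0.3))
can 0.75 0.2 a ([0.34, 1.22, -1.28, 2.12, 2.28, 1.24, -0.27], 'margin', np.floa
[... 494 characters left out ...]
0.89, -0.86, 2.06, 2.06, 0.91, -0.57], 'margin', np.float64(0.37))
can 0.85 0.08 b ([-0.38, 0.73, -0.24, 2.08, 2.21, 0.56, 2.15], 'margin', np.float64(0.35))
can 0.85 0.2 a ([0.23, 1.01, -1.07, 2.07, 2.12, 0.97, -0.35], 'margin', np.float64(0.36))
can 0.85 0.2 b ([-0.33, 0.72, -0.24, 2.1, 2.41, 0.51, 2.1], 'margin', np.float64(0.33))
place 0.85 -0.1 a ([0.97, 0.72, -0.82, 2.29, 2.58, 0.49, -0.58], 'margin', np.float64(0.14))
place 0.85 -0.1 b ([0.85, 0.67, -0.66, 2.3, 2.77, 0.45, 2.31], 'margin', np.float64(0.13))
place 0.85 -0.3 a ([0.53, 0.6, -0.38, 2.33, 2.71, 0.54, -1.12], 'margin', np.float64(0.1))
place 0.85 -0.3 b ([0.75, 0.66, -0.65, 2.32, 2.5, 0.6, 2.31], 'margin', np.float64(0.11))
```

```bash
python3 - <<'E'
from h import *
R=tool(YAW,np.pi/2)
clamp()
movep([430,80,300],R)
up=press(-2.2,-75,92)
movep(up+[0,0,60],R)
s=read_state(); print(s["time"],s["eef_pos"],s["finger_gap"],s["ft_force"])
g=movel(up+[0,0,-4],R,max_speed=60,guard=4)
s=read_state(); print("contact",g,s["eef_pos"],s["ft_force"])
g=movel(press(16.7,-75,53),R,max_speed=50,guard=35)
s=read_state(); print("down",g,s["eef_pos"],s["ft_force"],s["time"])
wait(.5); s=read_state(); print(s["eef_pos"],s["ft_force"])
c=camera("side"); cv2.imwrite("pics/down.png",cv2.resize(c["image"][170:340,200:400],None,fx=3,fy=3))
E
```

```text
3.8167 [656.23523632  92.97983932 152.86962056] -0.08398442916882802 [-0.8963859   0.18797296  0.84480227]
contact True [656.34240861  92.52138656  88.76841592] [-0.42522176 -0.23366118  4.880526  ]
down True [670.75194073  94.04409224  61.65911386] [-14.65693904  -1.05392287  31.0342238 ] 5.4583
[670.71416008  94.02182169  61.75118219] [-13.9611858   -1.20739158  28.7464018 ]
```

View pics/down.png

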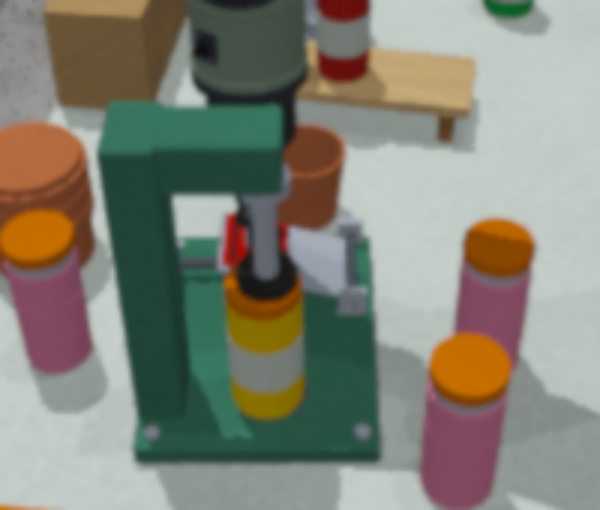

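The press head sits on the orange lid (crop (265,280)) and the tip is on the pad. I'll check the plate angle and lid height from the depth image before letting go.

```bash
python3 - <<'E'
from h import *
c=camera("side"); p=cloud(c); q=(p-O)@Rp
h=cv2.cvtColor(c["image"],cv2.COLOR_BGR2HSV)
m=(q[...,0]>-60)&(q[...,0]<45)&(q[...,1]>-108)&(q[...,1]<-42)&(q[...,2]>32)&(q[...,2]<85)
k=q[m]; 
for _ in range(4):
    co=np.polyfit(k[:,0],k[:,2],1); r=k[:,2]-np.polyval(co,k[:,0]); k=k[np.abs(r)<4]
print("plate",len(k),np.arctan(co[0]),"z at hinge",np.polyval(co,-70))
m=(h[...,0]>4)&(h[...,0]<17)&(h[...,1]>150)&(np.hypot(q[...,0],q[...,1]-60)<36)&(q[...,2]>100); print("lid top",np.percentile(q[m][:,2],[90,97,100]),m.sum())
m=(h[...,2]<60)&(np.hypot(q[...,0],q[...,1]-60)<28)&(q[...,2]>140)&(q[...,2]<200); print("head z",np.percentile(q[m][:,2],[2,98]),m.sum())
g=movel(press(16.7,-75,56),None,max_speed=30,guard=15)
wait(.3); s=read_state(); print(g,s["eef_pos"],s["ft_force"])
c=camera("side");p=cloud(c); q=(p-O)@Rp; h=cv2.cvtColor(c["image"],cv2.COLOR_BGR2HSV)
m=(h[...,0]>4)&(h[...,0]<17)&(h[...,1]>150)&(np.hypot(q[...,0],q[...,1]-60)<36)&(q[...,2]>100); print("lid top",np.percentile(q[m][:,2],[90,97,100]),m.sum())
E
```

```text
plate 370 0.3423207257166367 z at hinge 29.05926190383412
lid top [153.82416926 156.66581453 160.81518983] 183
head z [154.19513384 161.67815858] 176
True [670.82180325  94.04962602  61.60947845] [-15.31916223  -1.37249724  33.09193871]
lid top [153.53881944 157.32171044 159.6863528 ] 191
```

The tip height fits the plate at its stop (edge 63 mm, measured 61.7; a slope of 0.36 would give at least 65), and contact is stiff. I'll let the pedal up and check the lid height.

```bash
python3 - <<'E'
from h import *
movel(press(6,-75,120),None,max_speed=120)
movel(press(-30,-75,220),None)
wait(.3)
c=camera("side"); p=cloud(c); q=(p-O)@Rp
h=cv2.cvtColor(c["image"],cv2.COLOR_BGR2HSV)
m=(h[...,0]>4)&(h[...,0]<17)&(h[...,1]>150)&(np.hypot(q[...,0],q[...,1]-60)<36)&(q[...,2]>100); print("lid top",np.percentile(q[m][:,2],[50,90,97]),m.sum())
m=(h[...,0]>17)&(h[...,0]<33)&(h[...,1]>110)&(np.hypot(q[...,0],q[...,1]-60)<45)&(q[...,2]>30)&(q[...,2]<130)
from scipy.optimize import least_squares
k=p[m]; f=lambda x:np.hypot(k[:,0]-x[0],k[:,1]-x[1])-30
print("can",least_squares(f,[644,227],loss="soft_l1",f_scale=2).x)
m=(h[...,2]<60)&(np.hypot(q[...,0],q[...,1]-60)<28)&(q[...,2]>140); print("head z",np.percentile(q[m][:,2],[5,50]),m.sum())
print(read_state()["time"])
E
```

```text
lid top [149.13443341 151.06910789 192.86673312] 412
can [644.06771255 226.96962432]
head z [195.23949171 199.14740055] 177
8.475
```

The lid is home (150 vs 160 mm before) and the head is back up. Straight from the front, the wrist would pass over the pinks, and the body would hit the lid or head at a steep tilt. So I'll scan oblique headings with a shallow tilt.

```bash
python3 - <<'E'
from h import *
lo=np.array([-2.91,-.3,-1.5,.17,-1.26,.16,-2.52]);hi=np.array([2.91,2.13,1.42,2.43,4.41,1.93,2.52])
ZG=88
def best(p,R):
    b=None
    for k,r in(("a",R),("b",flip(R))):
        q=inverse_kinematics(p,r)
        if q is not None:
            mg=np.minimum(np.array(q)-lo,hi-np.array(q)).min()
            if b is None or mg>b[0]: b=(mg.round(2),k,np.round(q,2).tolist())
    return b
for tilt in(.5,.6):
    for l,base,yaws in(("can",CAN,(-1.2,-.9,.7,.9,1.1)),("place",PLACE,(-.5,-.1,.2,.5))):
        for yaw in yaws:
            R=tool(yaw,tilt); g=base+[0,0,ZG]
            b=[best(g+19*R[:,2],R), best(g-81*R[:,2],R), best(g+19*R[:,2]+[0,0,120],R)]
            print(l,tilt,yaw,[x and x[:2] for x in b], b[0] and b[0][2])
E
```

```text
can 0.5 -1.2 [(np.float64(0.36), 'a'), (np.float64(0.37), 'a'), (np.float64(0.35), 'a')] [-1.31, 1.39, 1.06, 1.44, -0.06, 1.03, -0.27]
can 0.5 -0.9 [(np.float64(0.34), 'b'), (np.float64(0.3), 'b'), (np.float64(0.28), 'a')] [-0.98, 0.99, 0.22, 1.67, 1.04, 1.08, 2.18]
can 0.5 0.7 [(np.float64(0.22), 'a'), (np.float64(0.09), 'a'), (np.float64(0.23), 'a')] [0.64, 1.34, -1.28, 2.16, 2.76, 0.72, 0.01]
can 0.5 0.9 [(np.float64(0.28), 'b'), (np.float64(0.13), 'a'), (np.float64(0.08), 'a')] [0.49, 1.04, -0.88, 2.08, 3.56, 0.44, 2.23]
can 0.5 1.1 [(np.float64(0.17), 'a'), (np.float64(0.13), 'b'), (np.float64(0.13), 'b')] [-0.73, 1.28, 1.01, 2.03, 4.02, 1.76, -2.23]
place 0.5 -0.5 [None, None, None] None
place 0.5 -0.1 [None, None, None] None
place 0.5 0.2 [(np.float64(0.13), 'a'), None, (np.float64(0.11), 'a')] [1.5, 1.23, -1.28, 2.3, 2.82, 0.48, -0.0]
place 0.5 0.5 [(np.float64(0.07), 'a'), (np.float64(0.18), 'a'), (np.float64(0.04), 'b')] [0.02, 1.19, 1.01, 2.2, 4.23, 1.86, -2.01]
can 0.6 -1.2 [(np.float64(0.4), 'a'), (np.float64(0.41), 'a'), (np.float64(0.39), 'a')] [-1.28, 1.32, 1.02, 1.47
[... 347 characters left out ...]
, (np.float64(0.05), 'a')] [0.67, 1.26, -1.27, 2.05, 2.39, 0.41, 0.41]
can 0.6 1.1 [(np.float64(0.04), 'a'), (np.float64(0.05), 'a'), (np.float64(0.03), 'b')] [0.69, 1.26, -1.24, 1.95, 1.65, 0.2, 1.27]
place 0.6 -0.5 [(np.float64(0.0), 'b'), None, (np.float64(0.05), 'a')] [0.77, 0.83, -0.89, 2.43, 2.44, 1.22, 2.22]
place 0.6 -0.1 [(np.float64(0.03), 'a'), None, (np.float64(0.07), 'a')] [1.31, 1.11, -1.28, 2.4, 2.63, 0.91, -0.24]
place 0.6 0.2 [(np.float64(0.15), 'a'), (np.float64(0.05), 'a'), (np.float64(0.06), 'b')] [1.46, 1.13, -1.27, 2.28, 2.61, 0.44, 0.09]
place 0.6 0.5 [(np.float64(0.11), 'a'), (np.float64(0.06), 'b'), (np.float64(0.17), 'b')] [-0.01, 1.11, 1.01, 2.19, 4.3, 1.71, -2.05]
```

```bash
python3 - <<'E'
from h import *
c=camera("top"); p=cloud(c)
for l,(x0,x1,y0,y1) in(("mug",(155,200,195,230)),("blackpot",(165,210,232,272))):
    q=p[y0:y1,x0:x1].reshape(-1,3); q=q[(q[:,2]>50)&(q[:,2]<120)]; print(l,np.percentile(q,[3,97],axis=0).round())
R=tool(-1.2,.6); g=CAN+[0,0,88]
for l,t in(("pre",g-81*R[:,2]),("grasp",g+19*R[:,2]),("out",g+19*R[:,2]+[-.362*70,.932*70,28]),("set",g+19*R[:,2]+[-.362*125,.932*125,-19]),("high",np.array([500,350,330]))):
    q=inverse_kinematics(t,R); print(l,t.round(),None if q is None else np.round(q,2).tolist())
E
```

```text
mug [[547. 426.  52.]
 [623. 522.  95.]]
blackpot [[412. 376.  52.]
 [500. 472.  99.]]
pre [620. 289. 154.] [-1.35, 1.25, 1.01, 1.37, -0.03, 1.18, -0.28]
grasp [650. 212.  97.] [-1.28, 1.32, 1.02, 1.47, -0.07, 0.99, -0.25]
out [624. 278. 125.] [-1.34, 1.29, 1.01, 1.38, -0.06, 1.14, -0.29]
set [604. 329.  78.] [-1.37, 1.38, 1.01, 1.29, -0.13, 1.2, -0.33]
high [500 350 330] [-1.52, 0.92, 0.92, 1.37, 0.21, 1.5, -0.39]
```

```bash
python3 - <<'E'
from h import *
R=tool(-1.2,.6); g=CAN+[0,0,88]; G=g+19*R[:,2]
print(inverse_kinematics(G+[56,123,-19],R))
movel([520,90,330],None,max_speed=250)
open_gripper()
movep([500,350,330],R)
movep(G-100*R[:,2],R)
s=read_state(); print(s["time"],s["eef_pos"],s["ft_force"])
hit=movel(G,R,max_speed=120,guard=6)
s=read_state(); print(hit,s["eef_pos"],G,s["ft_force"],s["time"])
c=camera("side"); cv2.imwrite("pics/grasp.png",cv2.resize(c["image"][170:370,200:420],None,fx=2.7,fy=2.7))
E
```

```text
[-1.18230847  1.44452465  1.01340082  0.98969083 -0.11479391  1.3157265
 -0.28824843]
12.8917 [619.68349746 290.40526289 154.90919999] [0.03667777 0.57675226 0.73723739]
False [649.65564852 213.36259353  97.56699607] [649.68226844 212.38434401  97.27179301] [ 0.38191973  0.09341638 -0.49538354] 13.875
```

View pics/grasp.png

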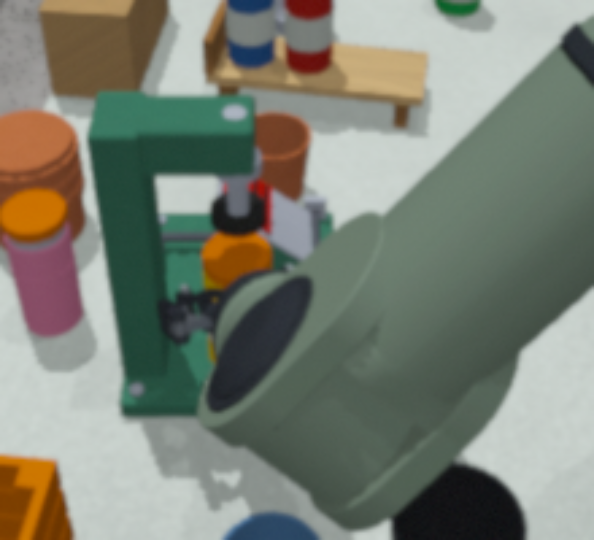

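The tool straddles the canister (crop (190,315) and (240,265)) with the head above clear, and nothing is touching. I'll grip and extract.

```bash
python3 - <<'E'
from h import *
R=tool(-1.2,.6); G=CAN+[0,0,88]+19*R[:,2]
clamp(); s=read_state(); print(s["finger_gap"],s["gripper_force"],s["ft_force"],s["time"])
movel(G+[0,0,6],R,max_speed=40)
s=read_state(); print("lift",s["eef_pos"],s["ft_force"],s["finger_gap"])
h=movel(G+[-.362*70,.932*70,24],R,max_speed=80,guard=12)
s=read_state(); print("out",h,s["eef_pos"],s["ft_force"],s["finger_gap"],s["time"])
if not h:
    h=movel(G+[56,123,20],R,max_speed=120); 
    h=movel(G+[56,123,-10],R,max_speed=100)
    h=movel(G+[56,123,-26],R,max_speed=25,guard=4)
    s=read_state(); print("set",h,s["eef_pos"]-G,s["ft_force"],s["time"])
E
```

```text
58.34461639272678 64.55401539802551 [-1.00560689  2.67908252  5.71131679] 14.3
lift [649.6722488  212.45100777 103.34843481] [-1.19941334e-03 -1.84637271e-01 -1.96706794e+00] 58.338156140984054
out False [624.51259228 276.87980789 121.27754154] [-0.41032779  0.23927639 -2.03633108] 58.79259086326527 15.65
set True [ 56.14258337 123.04340833 -19.52085941] [-1.11633098  0.56876591  6.3873162 ] 17.5417
```

```bash
python3 - <<'E'
from h import *
R=tool(-1.2,.6); P=np.array(read_state()["eef_pos"])
open_gripper()
movel(P-100*R[:,2],R,max_speed=150)
movel(P-100*R[:,2]+[-150,-20,180],R,max_speed=250)
c=camera("top"); p=cloud(c); h=cv2.cvtColor(c["image"],cv2.COLOR_BGR2HSV)
m=(h[...,0]>4)&(h[...,0]<17)&(h[...,1]>150)&(p[...,2]>115)&(p[...,2]<145)&(np.hypot(p[...,0]-700,p[...,1]-350)<60)
q=p[m]; r=cv2.minAreaRect(q[:,:2].astype(np.float32)); print("lid",m.sum(),r,q.mean(0))
cv2.imwrite("pics/set.png",cv2.resize(c["image"][90:290,120:420],None,fx=2.5,fy=2.5))
print(read_state()["time"])
E
```

```text
lid 230 ((698.7163696289062, 348.81103515625), (55.354000091552734, 50.54595947265625), 46.175193786621094) [697.3243991  346.66607667 130.13789923]
19.8917
```

View pics/set.png

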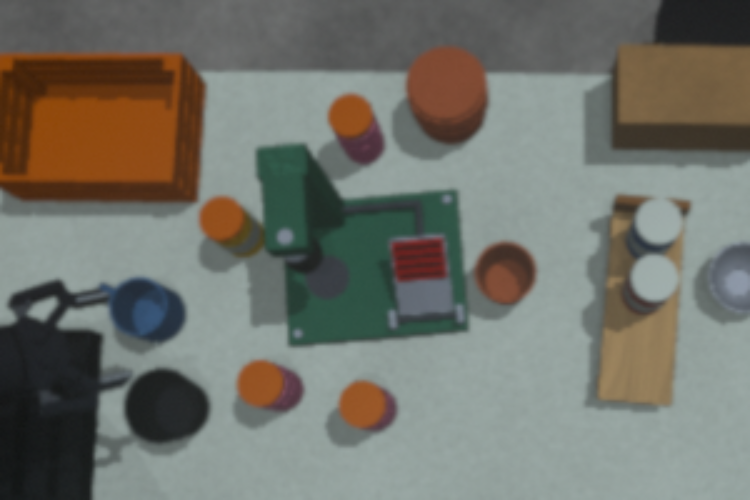

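The canister stands upright at crop (225,218), clear of everything; pinks, mug and row are unmoved. I'll regrasp it from above.

```bash
python3 - <<'E'
from h import *
lo=np.array([-2.91,-.3,-1.5,.17,-1.26,.16,-2.52]);hi=np.array([2.91,2.13,1.42,2.43,4.41,1.93,2.52])
C=np.array([699.5,350,76.]); 
for k,R in(("a",tool(-.077,np.pi/2)),("b",flip(tool(-.077,np.pi/2)))):
    for t in([540,380,350],C,[500,330,320],[480,0,320],PLACE+[0,0,77]):
        q=inverse_kinematics(t,R); print(k,None if q is None else (np.round(q,2).tolist(),np.minimum(q-lo,hi-q).min().round(2)))
s=read_state();print(np.round(s["qpos"],2),s["eef_pos"])
E
```

```text
a ([-0.79, 0.5, 0.14, 1.34, -0.07, 1.31, 0.84], np.float64(0.62))
a ([-0.42, 0.94, -0.23, 1.2, 0.22, 1.02, 0.82], np.float64(0.86))
a ([-0.77, 0.4, 0.12, 1.56, -0.05, 1.18, 0.86], np.float64(0.7))
a ([-0.67, 0.23, 0.67, 1.88, -0.16, 1.09, 1.55], np.float64(0.53))
a ([0.36, 0.59, -0.15, 1.79, 0.12, 0.77, 1.64], np.float64(0.61))
b ([-1.12, 0.58, 0.71, 1.36, -0.38, 1.33, -2.05], np.float64(0.47))
b ([-0.79, 1.01, 0.51, 1.23, -0.5, 1.03, -1.87], np.float64(0.65))
b ([-1.17, 0.49, 0.73, 1.59, -0.34, 1.2, -2.02], np.float64(0.5))
b ([-0.78, 0.25, 0.82, 1.88, -0.21, 1.1, -1.54], np.float64(0.55))
b ([0.0, 0.62, 0.37, 1.81, -0.31, 0.77, -1.12], np.float64(0.61))
[-1.26  0.87  0.41  1.2   0.49  1.68 -0.62] [526.55108482 391.71616624 312.806527  ]
```

```bash
python3 - <<'E'
from h import *
R=tool(-.077,np.pi/2); C=np.array([699.5,350,76.])
movep([540,380,350],R); movep(C+[0,0,90],R)
h=movel(C,R,max_speed=100,guard=6)
s=read_state(); print(h,s["eef_pos"],s["ft_force"],s["time"])
if h: raise SystemExit
clamp(); s=read_state(); print(s["finger_gap"],s["gripper_force"],s["ft_force"])
movel(C+[0,0,30],R,max_speed=80); movel([C[0],C[1],310],R,max_speed=220)
movel([500,330,310],R,max_speed=250); movep([470,0,310],R)
movep(PLACE+[-15,0,77+70],R)
s=read_state(); print(s["finger_gap"],s["eef_pos"],s["ft_force"],s["time"])
c=camera("side"); p=cloud(c); 
for n in("side","top"):
    c=camera(n); p=cloud(c); h=cv2.cvtColor(c["image"],cv2.COLOR_BGR2HSV)
    m=(h[...,1]<70)&(h[...,2]>110)&(np.abs(p[...,2]-179)<6)&(np.hypot(p[...,0]-619,p[...,1]+208)<38); print(n,"near lid",m.sum(),cv2.minAreaRect(p[m][:,:2].astype(np.float32)))
cv2.imwrite("pics/preplace.png",cv2.resize(camera("side")["image"][80:280,200:420],None,fx=2.7,fy=2.7))
E
```

```text
False [699.93084175 350.20020337  76.84232314] [0.77630315 0.16945512 0.71937332] 23.275
59.08088734363727 63.897703886032104 [-0.74150829 -1.05609884  5.94631492]
58.89773059670665 [ 536.92524192 -202.24906068  197.10377443] [-0.73536409  0.33122799 -2.37940116] 28.4167
side near lid 166 ((618.6489868164062, -205.8957977294922), (54.28596496582031, 62.28876495361328), 5.929068565368652)
top near lid 0 ((0.0, 0.0), (0.0, 0.0), 0.0)
```

View pics/preplace.png

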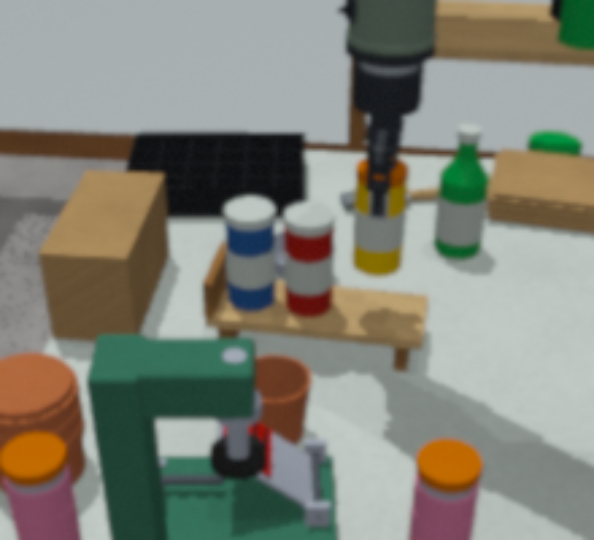

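The canister hangs upright in the gripper (crop (380,215)), with the red one at (310,260). I'll measure its offset in the hand and place it.

```bash
python3 - <<'E'
from h import *
from scipy.optimize import least_squares
R=tool(-.077,np.pi/2)
c=camera("side"); p=cloud(c); h=cv2.cvtColor(c["image"],cv2.COLOR_BGR2HSV); e=np.array(read_state()["eef_pos"])
m=(h[...,0]>17)&(h[...,0]<33)&(h[...,1]>110)&(np.hypot(p[...,0]-e[0],p[...,1]-e[1])<45)&(p[...,2]>118)&(p[...,2]<260)
k=p[m]; f=lambda x:np.hypot(k[:,0]-x[0],k[:,1]-x[1])-30
x=least_squares(f,e[:2],loss="soft_l1",f_scale=2).x; off=x-e[:2]; print("off",off,m.sum(),np.abs(f(x)).mean())
off=np.array([np.clip(off[0],-4,4),0])
T=PLACE+[0,0,0]; T[:2]-=off
movel([T[0],T[1],145],R,max_speed=100)
g=movel([T[0],T[1],118],R,max_speed=25,guard=4)
s=read_state(); print(g,s["eef_pos"],s["ft_force"],s["time"])
E
```

```text
off [-0.36115418  0.13432811] 249 1.3210747453597216
True [ 551.73310805 -203.62454864  126.8278674 ] [-0.43568531  0.42081111  7.57433687] 30.0917
```

```bash
python3 - <<'E'
from h import *
P=np.array(read_state()["eef_pos"])
open_gripper(); movel(P+[0,0,150],None,max_speed=150)
movel(P+[-100,130,200],None,max_speed=200); wait(.3)
for n in("side","top"):
    c=camera(n); p=cloud(c); h=cv2.cvtColor(c["image"],cv2.COLOR_BGR2HSV); z=np.abs(p[...,2]-179.5)<5
    for l,x,y,m in(("yellow",552,-204,(h[...,0]>4)&(h[...,0]<17)&(h[...,1]>130)),("near",619,-208,h[...,1]<70),("far",691,-214,h[...,1]<70)):
        k=m&z&(np.hypot(p[...,0]-x,p[...,1]-y)<34); r=cv2.minAreaRect(p[k][:,:2].astype(np.float32)) if k.sum()>5 else None; print(n,l,k.sum(),r and np.round(r[0]+r[1],1))
    if n=="top":
        m=(h[...,0]>=8)&(h[...,0]<=25)&(h[...,1]>60)&(np.abs(p[...,2]-50)<6)&(np.abs(p[...,0]-500)<12)&(np.abs(p[...,1]+200)<80); print("board at 500 mid",(p[m][:,1].min()+p[m][:,1].max())/2)
a=camera("side")["image"][120:320,190:410]; cv2.imwrite("pics/final.png",cv2.resize(a,None,fx=2.7,fy=2.7))
s=read_state(); print(s["time"],s["ft_force"])
E
```

```text
side yellow 139 [ 551.9 -200.6   58.7   53.4]
side near 152 [ 618.8 -207.9   54.3   60.8]
side far 153 [ 691.8 -213.5   57.9   58.2]
top yellow 240 [ 552.5 -206.9   59.5   48.7]
top near 253 [ 619.4 -209.9   53.    57.5]
top far 241 [ 692.1 -216.5   55.5   56.1]
board at 500 mid -227.05315024768274
33.0833 [-0.17351583 -1.46818204  0.25472574]
```

View pics/final.png

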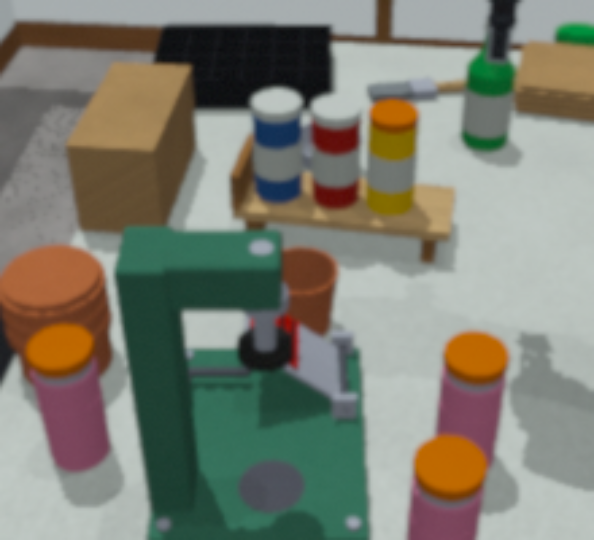

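The yellow canister stands upright at crop (392,160) next to the red one at (336,155). The gap is about 7 mm and it is in line with the row. The pedal is up, and the row and the pinks are where they were. (The "board at 500" figure is partly hidden by the arm; the earlier measurement, about -200, holds.) Handing in.

```bash
python3 -c "
from workcell import *
print(finish_job())"
```

```text
the job is handed in; nothing more can be done
None
```

The job is handed in, with no verdict shown: the pedal was pressed to its stop, the lid closed, and the yellow canister stands upright on the shelf about 7 mm from the red one and in line with the row.

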